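# Reset a bench supply unit behind its drop-down flap

### The arm

A 6-joint arm with a two-finger parallel gripper is mounted at the origin on a cart in front of the work surface, level with it; the furniture and walls round the work are solid. World frame = base frame: x ahead of the robot, y to its left, z up, the work surface at z = 0. Lengths are in m, angles in rad, forces in N, time in s.
With the tool pointing down it reaches from about 0.425 to 0.95 m from the base axis. Payload 3.5 kg.
Tool frame: the origin (TCP) lies at the very end of the fingers, on their centre line; the grasp point (between the pads) lies 19 mm behind it; z points along the fingers, y is the line along which they close (so a half turn about z gives the same grasp; the last joint's range is limited). The gripper opens to 85 mm and grips with 20 to 120 N. Pads are 22 mm wide; open, the fingers measure 114 mm over their backs; the gripper's body (76 mm by 85 mm) begins 54 mm behind the grasp point. The pads swing forward as they close: fully open they stand 13 mm farther back than shut.
Start: joints at [-1.425, 0.286, 1.577, -0, 1.279, -0.15], TCP at [0.197, -0.646, 0.231] pointing down, gripper open.
Joint ranges: [-2.77, 2.77], [-0.9, 2.22], [0.21, 2.48], [-1.53, 4.67], [0.24, 2.81], [-2.84, 2.84]. Speed limits (rad/s): [2.79, 2.79, 3.14, 3.14, 3.14, 3.14].

### API

Orientations are given as a unit quaternion [x, y, z, w].
In Python, from plant import ctrl, optics, get_state gives the robot as it stands (ctrl), with the cameras (optics) and the readings as plain functions.
- The arm moves only by the tool inch_along, called after "Request:" as name(argument=value, ...) on one line, values as JSON. Schema: {"type":"object","properties":{"rows":{"type":"string"},"grip_force":{"type":"number"},"only":{"type":"string"},"quiet":{"type":"boolean"},"lines":{"type":"string"}},"required":["rows"],"additionalProperties":false}. rows is a string of 1 to 10 rows, one to a line, with the numbers parted by commas; each row has 7 numbers: dx, dy, dz in fractions of the full range, 1 being 0.5 m, then a rotation vector rx, ry, rz in parts of the range, where 1.0 means pi rad, then the opening from 0.0 (shut) to 1.0 (fully open); each row is the pose to reach, as a shift and turn from the pose commanded when the call began, along the tool's axes at that moment; what a row does not reach only later rows make up. A row lasts 1/8 s, in which the tool goes at most 0.0625 m and 0.188 rad, less where a joint would pass 70% of its speed; a pose out of reach is approached as far as the arm can. The fingers move at their own pace and stop on an object; grip_force is the grip in N (left out, the last holds). Time passes only in rows, so rows that do not move let the fingers close. The tool returns the time, the measured TCP pose, the force, the opening and the grip force at its end. only (a regular expression) keeps the lines of the reply that match it, lines (a string "A,B") keeps lines A to B, and quiet returns only ok. A shift or turn number past 1, either way, is cut back to 1. Input that does not fit is refused with a message, and nothing moves.
- get_state(): the state, without advancing time (a new reading comes with each control period).
- optics.read_camera(name): name is "side" or "top" or "wrist"; returns a dict with "pixels" (480x640x3 uint8, red, green, blue), "camera_matrix" (3x3 intrinsics, pixels), "xyz" and "orientation" of the camera in the world. Camera axes: x right, y down, z forward; pixel columns grow to the right and rows downward; lengths in m; the calibration is good to about 2 mm. The wrist camera is an equidistant fisheye: a pixel r from the principal point sees the ray r / f radians off the axis. A picture is of the moment at which its call begins. There is no depth.
- ctrl.sign_off(): hands the job in; it is judged then, once.
The state is a dict: "time": time; "qpos": joint angles; "dq": joint speeds; "joint_efforts": joint torques, N m; "eef_pos": TCP position; "tcp_rot": TCP orientation; "contact_force": force on the tool from outside, world axes, zero at the start; "wrist_torque": the same for the moment, N m; "opening": opening from 0.0 (shut) to 1.0 (fully open); "finger_force": force on a finger pad.
Only numpy, scipy, OpenCV 4.12 (cv2) and the standard library are available. Lean on these libraries where they do the work, as an engineer would, in place of code of your own. Each camera call takes 0.05 s, during which the arm holds its last target. There are 200 camera calls.

### The job

Pull the blue front flap of the grey supply unit all the way down by its black bar, easing it down rather than letting it drop. Push the orange slide inside to the left as far as it goes and let go so that it snaps back home by itself, leaving the grey slide alone. Then push the flap gently back up until it is fully shut, without shifting the things lying around.

Things in the scene. Friction and masses are not known exactly. Their poses are not given: they have to be found in the camera images.
- supply_unit: grey sheet-metal bench unit, fixed, 150 deep (x) x 210 wide (y) x 164 high; origin at the centre of its underside, +x to its rear, +y to its left seen from the robot, z up. Its front opening leans back 0.297 rad, from the flap's hinge (x=-75, z=40) up to the roof's front edge (x=-37, z=164), between side walls 4 thick. Inside are two slides, orange and grey, either one on the left.
- roof_edge (a point): middle of the front edge of the unit's 4 mm roof (top side), 164 above the bench, axes as the unit's. The slides stand beneath it, their tops 69 lower, so they are reached from the front with the tool tilted some 25 to 45 deg from vertical.
- deck (a point): point between the slides on the aluminium deck that carries them, 71 above the bench; axes as the unit's. The deck rises to the rear at 0.611 rad (35 deg); its normal in the unit's axes is (-0.574, 0, 0.819). Free width between the side walls 202.
- flap (a joint): angle (rad) of the blue front flap, 202 wide, 5 thick, 130 long, hinged along its lower edge: 0 = shut, leaning back; 0.297 = upright; 1.6 = fully down at its stop, top edge towards the robot. 0.4 kg on a stiff hinge (0.11 N m): it stays where left when nearly shut or upright, but falls to the stop from beyond about 0.65. Starts 0 to 0.12 open.
- flap_bar (a point): middle of the flap's black round grip bar, diameter 12, 110 long, parallel to the hinge and 170 from it in the plane of the flap, held at both ends above the flap's top edge; the gap between bar and edge is 34 high and 98 wide, so fingers can straddle the bar. y axis along the bar. About 203 above the bench when shut, 82 when fully down.
- flap_hinge (a point): middle of the flap's hinge axis, which runs along the unit's y, 40 above the bench and 75 in front of the unit's origin
- orange_slide (a joint): travel of the orange slide, m: 0 = home (right), 0.030 = its end stop to the left (unit's +y). A spring always pulls it home: 1.4 N at home, 5 N at the end.
- orange_top (a point): centre of the top of the orange knob, which is 24 (up the deck) x 20 (across, y) and stands 29 above the deck along the deck's normal. Axes as the unit's; it moves along y. At least 50 of free deck to the right of the knob.
- grey_slide (a joint): travel of the grey slide, the same as the orange one in size, spring and directions; to be left at 0
- grey_top (a point): centre of the top of the grey knob
- multimeter: orange pocket multimeter lying on its back to the left of the unit, 130x68x40, origin at the centre of its underside; loose
- solder_reel: blue and white reel, diameter 60, 38 high, standing on the bench left of the unit; loose
- tape_roll: amber tape roll, diameter 62, 13 high, lying flat on the bench under the flap's swing (the lowered flap passes over it); loose
- screwdriver: red screwdriver lying near the bench's front edge, 22x169x22; loose
- parts_box: small clear-lidded grey parts box near the front edge of the bench, 45x64x22; loose

How it is judged:
By the outcome, as a careful person would: the job done as asked, in the order asked, and still so for the second after the job is handed in, with the robot touching nothing.
It also fails if it takes over 72 s, if anything falls off the work surface, if the arm or the gripper's body presses on something with over 40 N, if the wrist force passes 120 N, or if a joint passes its speed limit or range.

## Working session

There is one attempt and no reset: what is moved stays moved. The work goes in short steps, Python scripts to look and compute and a tool call to move; the robot and the scene stay as the last step left them, time stands still between calls to the robot, and variables do not carry over. Pictures are saved under pics/ and viewed, at most 10 in all, crops included, and the job is handed in when it is done.

```bash
ls; mkdir -p pics
```

Run:
```python
from plant import ctrl, optics, get_state
import cv2,numpy as np
for n in ("side","top"):
    c=optics.read_camera(n); cv2.imwrite(f"pics/{n}0.png",c["pixels"][...,::-1])
    print(n,np.round(c["camera_matrix"],1).tolist(),c["xyz"],c["orientation"])
s=get_state();print(s)
```

```text
pics
plant.py
side [[444.3, 0.0, 314.1], [0.0, 444.3, 239.6], [0.0, 0.0, 1.0]] [0.2221235  1.07106618 0.54498738] [-0.13506378  0.84855804 -0.50728534  0.06609547]
top [[462.5, 0.0, 329.0], [0.0, 462.5, 238.8], [0.0, 0.0, 1.0]] [0.27451467 0.36564053 1.04623829] [-0.70233507  0.70529243 -0.07081128  0.0653743 ]
{'time': 0.1, 'qpos': array([-1.42500817e+00,  2.87095701e-01,  1.57805015e+00, -1.79528970e-05,
        1.27862263e+00, -1.49985633e-01]), 'dq': array([ 0.00169335, -0.00133757, -0.00150328,  0.00242492, -0.00106514,
       -0.00040869]), 'joint_efforts': array([ 1.41500179e-03, -4.07294512e+01, -2.93698132e+01, -1.54775375e-04,
        3.40546903e-03,  9.05888484e-07]), 'eef_pos': array([ 0.19669321, -0.64507098,  0.23006251]), 'tcp_rot': array([ 9.89083681e-01,  1.47350900e-01, -6.30995109e-06, -1.08792557e-03]), 'contact_force': array([-1.43262989,  1.05273385,  0.11926664]), 'wrist_torque': array([-0.00828578, -0.0248791 , -0.05414728]), 'finger_force': 0.0, 'opening': 1.001224371845565}
```

View pics/side0.png

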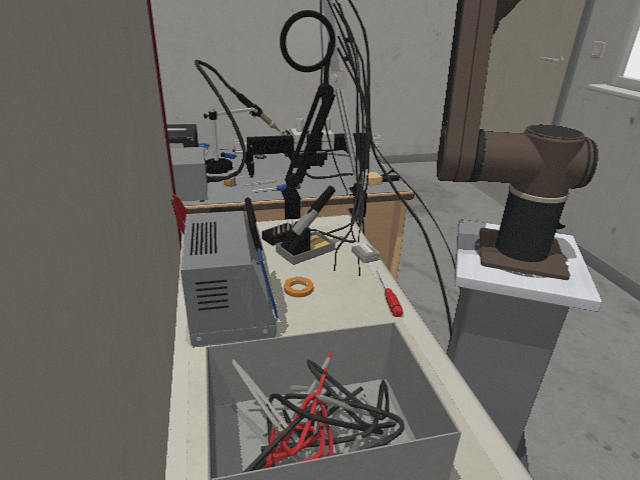

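View pics/top0.png

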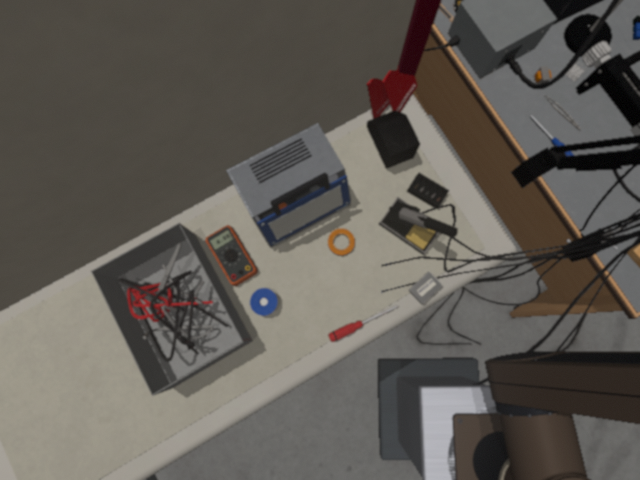

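The side view shows the unit at (230,275), with the flap's blue edge near (268,290) and the tape at (298,287). The top view shows the unit at (290,180), the black bar near (302,190), tape (341,242), screwdriver (360,325), box (426,287), reel (264,302) and meter (232,255).

Create h.py:
```python
import numpy as np,cv2
from scipy.spatial.transform import Rotation as R
from scipy.optimize import least_squares
CAM={"side":((444.3,314.1,239.6),[0.2221235,1.07106618,0.54498738],[-0.13506378,0.84855804,-0.50728534,0.06609547]),
"top":((462.5,329.0,238.8),[0.27451467,0.36564053,1.04623829],[-0.70233507,0.70529243,-0.07081128,0.0653743])}
def proj(n,P):
    (f,cx,cy),t,q=CAM[n]
    p=R.from_quat(q).inv().apply(np.atleast_2d(P)-t)
    return np.c_[f*p[:,0]/p[:,2]+cx,f*p[:,1]/p[:,2]+cy]
def onplane(n,uv,z):
    (f,cx,cy),t,q=CAM[n]
    d=R.from_quat(q).apply([(uv[0]-cx)/f,(uv[1]-cy)/f,1]); return t+d*(z-t[2])/d[2]
```

Run:
```python
from h import *
for n,b in (("top",(220,115,380,255)),("side",(170,185,330,345))):
    im=cv2.imread(f"pics/{n}0.png")[b[1]:b[3],b[0]:b[2]]
    k=5 if n=="top" else 3.75
    cv2.imwrite(f"pics/{n}0c.png",cv2.resize(im,None,fx=k if n=="top" else 3.75,fy=4.2 if n=="top" else 3.75,interpolation=cv2.INTER_CUBIC))
for n,uv,z in (("tape",(341,242),.013),("screw",(345,331),.011),("tip",(397,307),.011),("box",(426,287),.02),("reel",(264,302),.038),("meter",(232,255),.04),("roofFL",(264,214),.164),("roofRL",(229,172),.164),("roofRR",(318,126),.164)):
    print(n,onplane("top",uv,z).round(3))
```

```text
tape [0.469 0.33  0.013]
screw [0.27  0.323 0.011]
tip [0.322 0.207 0.011]
box [0.365 0.142 0.02 ]
reel [0.333 0.499 0.038]
meter [0.436 0.571 0.04 ]
roofFL [0.497 0.486 0.164]
roofRL [0.583 0.557 0.164]
roofRR [0.681 0.38  0.164]
```

View pics/top0c.png

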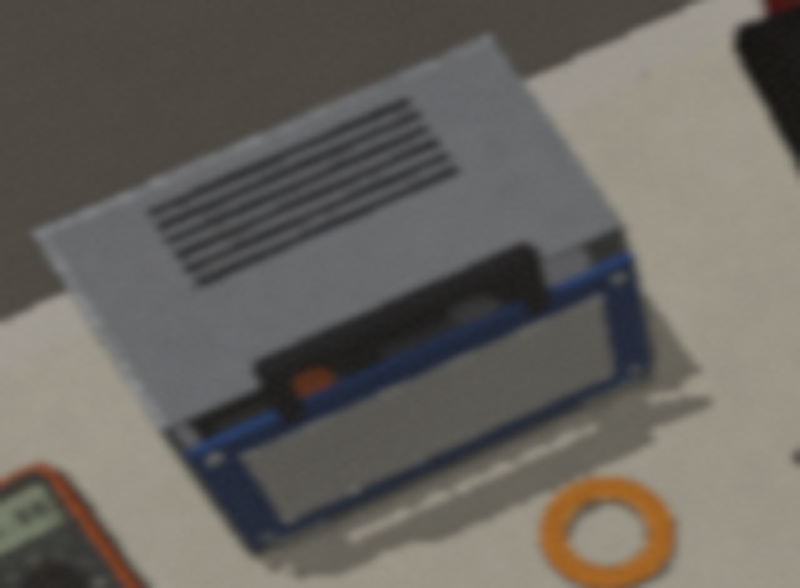

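View pics/side0c.png

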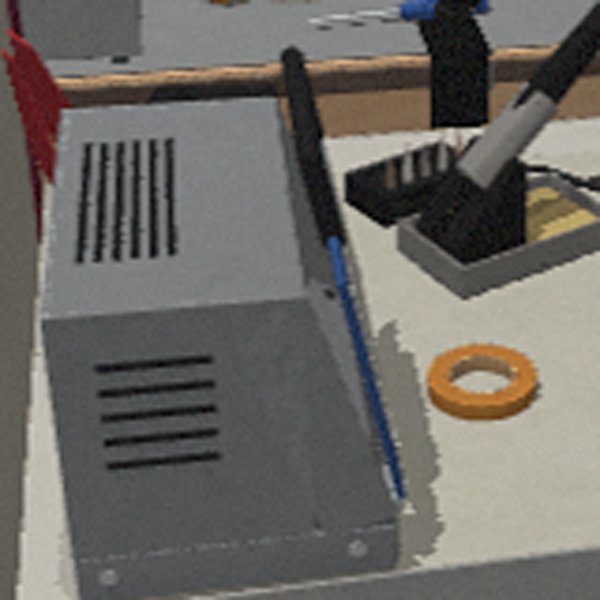

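Read-offs from the top crop (roof, flap and bar corners) and the side crop are clear. The orange knob shows at (315,380) in the top crop, so it is on the left. Next I fit the unit's pose and the flap angle.

Add to h.py:
```python
def unit2w(p,q):
    c,s=np.cos(p[2]),np.sin(p[2]); q=np.atleast_2d(q)
    return np.c_[p[0]+c*q[:,0]-s*q[:,1],p[1]+s*q[:,0]+c*q[:,1],q[:,2]]
def flapP(a,l,y,o=0):
    t=.297-a; return [-.075+l*np.sin(t)-o*np.cos(t),y,.04+l*np.cos(t)+o*np.sin(t)]
```

Run:
```python
from h import *
T=lambda u,v:(220+u/5,115+v/4.2); S=lambda u,v:(170+u/3.75,185+v/3.75)
def model(p):
    a=p[3]
    L=[("top",(.075,.105,.164),T(35,233)),("top",(.075,-.105,.164),T(490,37)),("top",(-.037,-.105,.164),T(622,228)),("top",(-.037,.105,.164),T(163,430)),
     ("side",(.075,-.105,.164),S(65,108)),("side",(-.037,-.105,.164),S(278,98)),("side",(-.037,.105,.164),S(305,297)),("side",(.075,.105,.164),S(43,320)),
     ("top",flapP(a,.17,.055),T(268,368)),("top",flapP(a,.17,-.055),T(527,252)),("side",flapP(a,.17,-.055),S(292,55)),("side",flapP(a,.17,.055),S(333,240)),
     ("top",flapP(a,.13,.101),T(190,450)),("top",flapP(a,.13,-.101),T(630,258)),("top",flapP(a,0,.101,.003),T(260,548)),("top",flapP(a,0,-.101,.003),T(650,374)),("side",flapP(a,0,.101,.003),S(403,497))]
    return [proj(n,unit2w(p,q))[0]-uv for n,q,uv in L]
r=least_squares(lambda p:np.ravel(model(p)),[.57,.45,-.45,.05],loss="soft_l1")
print(r.x.round(4)); print(np.round(model(r.x),1).tolist())
p=r.x
for n,q in (("bar",flapP(p[3],.17,0)),("hinge",(-.075,0,.04)),("roof",(-.037,0,.164))): print(n,unit2w(p,q).round(4))
# orange: unit y from top view, assume knob
```

```text
[0.5731 0.4354 0.5027 0.1172]
[[-1.0, -0.8], [0.1, -1.5], [0.6, -1.3], [-0.9, 0.0], [0.3, -0.1], [0.5, -0.9], [1.8, -0.4], [0.3, -0.5], [0.1, 0.2], [-0.4, 0.7], [1.4, 0.4], [-4.6, -23.0], [-1.3, 0.3], [1.0, -2.0], [-1.4, 0.1], [0.2, -1.3], [1.4, 2.3]]
bar [[0.534  0.4139 0.2073]]
hinge [[0.5074 0.3993 0.04  ]]
roof [[0.5407 0.4176 0.164 ]]
```

Run:
```python
from h import *
from plant import ctrl, optics, get_state
w=optics.read_camera("wrist"); cv2.imwrite("pics/w0.png",w["pixels"][...,::-1])
t=cv2.imread("pics/top0.png")[140:360,360:640]; s=cv2.imread("pics/side0.png")[0:300,270:420]
a=cv2.resize(t,None,fx=1.45,fy=1.45); b=cv2.resize(s,(300,600)); c=cv2.resize(cv2.imread("pics/w0.png"),(374,280))
o=np.zeros((600,800,3),np.uint8); o[:a.shape[0],:a.shape[1]]=a; o[:,410:710]=b; o[320:600,:374]=c
cv2.imwrite("pics/comp.png",o)
```

```text
(no output)
```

View pics/comp.png

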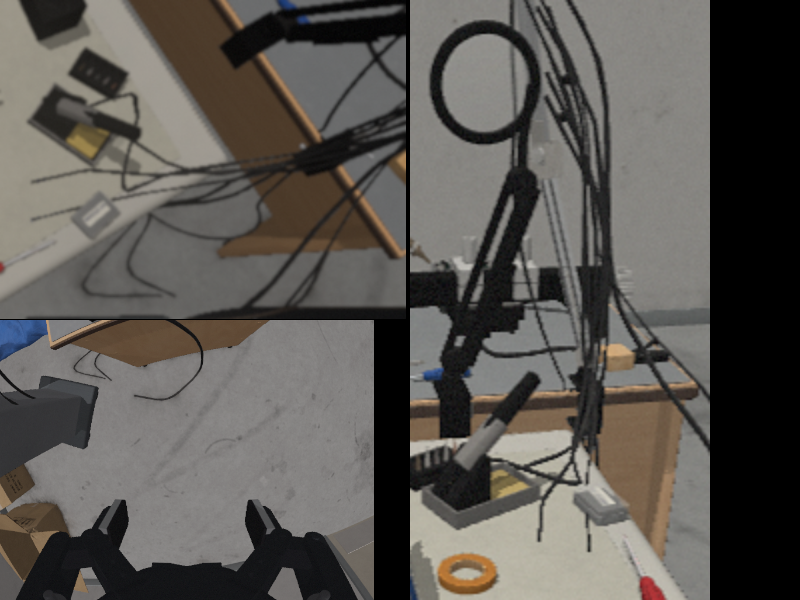

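The composite shows a cable bundle hanging on the arm's way, with free ends at top (382,266) and (382,291), and at side (335,270) and (359,274). The dark tie is near top (580,247). I triangulate it to find a way round.

Add to h.py:
```python
def tri(ut,us):
    f=lambda P:np.r_[proj("top",P)[0]-ut,proj("side",P)[0]-us]
    r=least_squares(f,[.4,.1,.2]); return r.x.round(3),r.fun.round(1)
```

Run:
```python
from h import *
T=lambda u,v:(360+u/1.45,140+v/1.45); S=lambda u,v:(270+(u-410)/2,v/2)
print(tri(T(32,182),S(540,540)),tri(T(32,219),S(588,548)),tri(T(32,182),S(588,548)),tri(T(32,219),S(540,540)))
for v in (370,400,430): print(tri(T(315,152),S(587,v)))
# bundle as two planes
from numpy.linalg import norm
def ray(n,uv):
    (f,cx,cy),t,q=CAM[n]; return R.from_quat(q).apply([(uv[0]-cx)/f,(uv[1]-cy)/f,1])
nt=np.cross(ray("top",T(180,195)),ray("top",T(400,115))); ns=np.cross(ray("side",S(590,440)),ray("side",S(600,200)))
A=np.array([nt,ns]); b=[nt@CAM["top"][1],ns@CAM["side"][1]]
for z in (.1,.3,.5,.8,1.0): print(z,np.linalg.solve(A[:,:2],b-A[:,2]*z).round(3))
```

```text
(array([0.416, 0.237, 0.004]), array([-0. , -0.3,  0.3,  0.1])) (array([0.36 , 0.239, 0.007]), array([-0.1, -0.8,  0.8,  0.1])) (array([0.389, 0.234, 0.003]), array([  1.7,  11.7, -11.7,  -2.1])) (array([0.386, 0.242, 0.008]), array([ -1.8, -12.8,  12.7,   2.3]))
(array([ 0.456, -0.189,  0.047]), array([-0.1, -0.6,  0.8,  0.2]))
(array([ 0.464, -0.225, -0.017]), array([ 0.1,  0.7, -0.9, -0.2]))
(array([ 0.473, -0.265, -0.088]), array([ 0.3,  2. , -2.6, -0.5]))
0.1 [ 0.435 -0.109]
0.3 [ 0.45  -0.148]
0.5 [ 0.465 -0.188]
0.8 [ 0.488 -0.247]
1.0 [ 0.503 -0.286]
```

Units first: shifts go in shares of 0.5 m and turns go in shares of pi rad. So -0.345 m is -0.69, -0.15 m is -0.3.

Request:
inch_along(rows="0,-0.1,-0.06,0,0,0,1\n0,-0.2,-0.12,0,0,0,1\n0,-0.3,-0.18,0,0,0,1\n0,-0.4,-0.22,0,0,0,1\n0,-0.5,-0.26,0,0,0,1\n0,-0.6,-0.26,0,0,0,1\n0,-0.69,-0.26,0,0,0,1\n0,-0.69,-0.26,0,0,0,1", grip_force=20)

```text
time: 1.15
eef_pos: [0.0959, -0.314, 0.3618]
tcp_rot: [0.989, 0.147, -0.0, 0.002]
contact_force: [1.3, -0.9, -0.1]
opening: 0.997
finger_force: 0.0
```

```bash
python3 -c "
from plant import ctrl, optics, get_state;print(get_state()['qpos'].round(3))"
```

```text
[-1.587 -0.631  2.143 -0.     1.626 -0.311]
```

Scaled: -0.351 m is -0.702, 0.325 m is 0.65, -1.62 rad is -0.5157.

Request:
inch_along(rows="0.114,-0.008,0,0,0,-0.0573,0.6\n0.24,-0.046,0,0,0,-0.1146,0.6\n0.344,-0.098,0,0,0,-0.1719,0.6\n0.44,-0.17,0,0,0,-0.2292,0.6\n0.52,-0.258,0,0,0,-0.2865,0.6\n0.582,-0.358,0,0,0,-0.3438,0.6\n0.626,-0.468,0,0,0,-0.4011,0.6\n0.648,-0.584,0,0,0,-0.4584,0.6\n0.65,-0.702,0,0,0,-0.5157,0.6\n0.65,-0.702,0,0,0,-0.5647,0.6")

```text
time: 2.4
eef_pos: [0.3038, 0.1191, 0.3612]
tcp_rot: [0.503, 0.864, 0.0, -0.0]
contact_force: [0.3, -1.2, -0.3]
opening: 0.595
finger_force: 0.0
```

Run:
```python
from plant import ctrl, optics, get_state
from h import *
import cv2
s=get_state();print(s['qpos'].round(3),s['eef_pos'].round(3),R.from_quat(s['tcp_rot']).as_matrix().round(3))
c=optics.read_camera("wrist"); cv2.imwrite("pics/w1.png",c["pixels"][...,::-1]); print(c["camera_matrix"].tolist(),c["xyz"],c["orientation"])
```

```text
[ 5.800e-02 -6.340e-01  2.146e+00  1.000e-03  1.630e+00 -4.580e-01] [0.304 0.119 0.361] [[-0.493  0.87  -0.001]
 [ 0.87   0.493  0.001]
 [ 0.001  0.    -1.   ]]
[[371.64829954431775, 0.0, 319.1320502323352], [0.0, 371.64829954431775, 238.2937431911527], [0.0, 0.0, 1.0]] [0.2635807  0.18975335 0.50286738] [0.95412035 0.25195188 0.04152475 0.1563659 ]
```

View pics/w1.png

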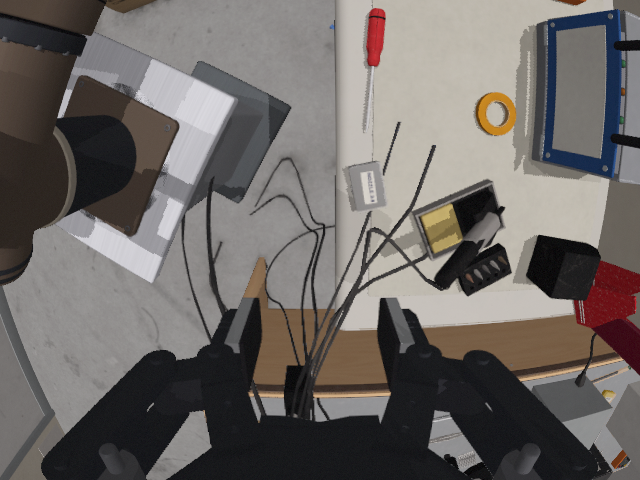

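The wrist view shows the flap at the right, with bar posts near (625,45) and (625,140), and a clear way to it. Tape is at (496,114).

Scaled: 0.345 m is 0.69, 0.143 m is 0.286, 0.012 rad is 0.0038.

Request:
inch_along(rows="0.04,0.1,0,0,0,0,0.6\n0.08,0.2,0.02,0,0,0,0.6\n0.12,0.3,0.04,0,0,0,0.6\n0.16,0.4,0.06,0,0,0,0.6\n0.208,0.5,0.08,0,0,0,0.6\n0.248,0.6,0.1,0,0,0,0.6\n0.286,0.69,0.12,0,0,0.0038,0.6\n0.286,0.69,0.12,0,0,0.0038,0.6")

```text
time: 3.45
eef_pos: [0.5409, 0.4063, 0.2954]
tcp_rot: [0.517, 0.856, -0.003, -0.002]
contact_force: [-0.9, -1.0, -0.2]
opening: 0.6
finger_force: 0.0
```

Run:
```python
from plant import ctrl, optics, get_state
from h import *
import cv2
s=get_state();print(s['qpos'].round(3))
o=[]
a=optics.read_camera("side")["pixels"][130:340,170:330,::-1]; a=cv2.resize(a,(400,525),interpolation=cv2.INTER_CUBIC)
b=optics.read_camera("wrist"); im=cv2.resize(b["pixels"][60:480,200:520,::-1],(400,525),interpolation=cv2.INTER_CUBIC)
cv2.imwrite("pics/c2.png",np.hstack([a,im])); print(b["xyz"],b["orientation"])
```

```text
[0.494 0.255 1.499 0.    1.396 0.01 ]
[0.50294667 0.47784188 0.4390043 ] [0.9577048  0.23750618 0.03647484 0.15830955]
```

View pics/c2.png

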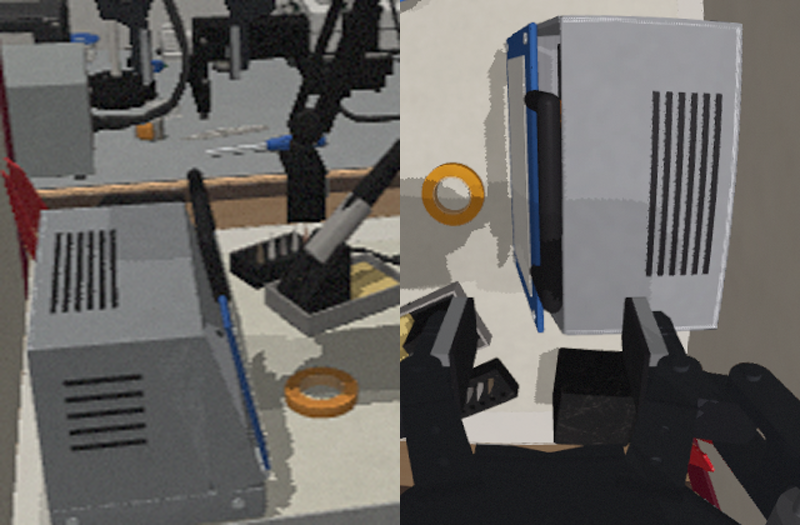

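Left, the side view, shows the flap unchanged, but the gripper doesn't appear in it. Right, the wrist view, shows the bar from (545,98) to (552,305) of the composite. I check both against the model.

Add to h.py:
```python
WK=(371.648,319.13,238.29)
def wproj(cx,cq,P):
    p=R.from_quat(cq).inv().apply(np.atleast_2d(P)-cx); r=np.hypot(p[:,0],p[:,1]); th=np.arctan2(r,p[:,2])
    return np.c_[WK[1]+WK[0]*th*p[:,0]/r,WK[2]+WK[0]*th*p[:,1]/r]
PU=np.array([0.5731,0.4354,0.5027])
```

Run:
```python
from h import *
from plant import ctrl, optics, get_state
x=[0.50294667,0.47784188,0.4390043];q=[0.9577048,0.23750618,0.03647484,0.15830955]
bar=unit2w(PU,[flapP(.117,.17,y) for y in (.055,0,-.055)])
print(bar.round(3)); print("wrist pred",wproj(x,q,bar).round(1))
roof=unit2w(PU,[(-.037,.105,.164),(-.037,-.105,.164),(.075,.105,.164),(.075,-.105,.164)]); print(wproj(x,q,roof).round(1))
print("tcp side",proj("side",get_state()["eef_pos"]), "tcp wrist",wproj(x,q,get_state()["eef_pos"]))
W=lambda u,v:(200+(u-400)*.8,60+v*.8)
print("obs",W(545,98),W(552,305),"roof",W(560,18),W(563,330),W(741,25),W(718,328))
c=optics.read_camera("side")["pixels"]; cv2.imwrite("pics/s3.png",c[...,::-1]); print(np.abs(c.astype(int)-cv2.imread("pics/side0.png")[...,::-1]).mean((0,2)).reshape(16,40).mean(1).round(1))
```

```text
[[0.508 0.462 0.207]
 [0.534 0.414 0.207]
 [0.561 0.366 0.207]]
wrist pred [[315.9 142.7]
 [317.5 227.6]
 [319.  302.1]]
[[325.9  71.2]
 [329.  328.5]
 [472.7  77.9]
 [452.4 323.2]]
tcp side [[248.34412465 160.66203573]] tcp wrist [[317.81217356 313.80012457]]
obs (316.0, 138.4) (321.6, 304.0) roof (328.0, 74.4) (330.4, 324.0) (472.8, 80.0) (454.4, 322.40000000000003)
[ 2.7  2.6  2.6  2.7  3.  16.3 19.9  9.3  7.7  5.6  3.2 25.1 12.1  6.1
 20.2 40.1]
```

Run:
```python
from h import *
a=cv2.imread("pics/s3.png").astype(int);b=cv2.imread("pics/side0.png").astype(int)
d=np.abs(a-b).mean(2); print(d.reshape(24,20,16,40).mean((1,3)).round(0).astype(int))
print(a[100:200:10,248].tolist())
```

```text
[[  3   3   3   3   3  52  84  55  28   7   3  39  44   3  14  74]
 [  3   3   3   3   3  42  50   3   4   3   3  42  19   3  19  81]
 [  3   3   3   3   3  37  45   3   4   3   3  45  10   3  22 100]
 [  3   3   3   3   3  52  70   4   3   3   3  47   8   3  26 116]
 [  3   3   3   3   3  47  75   7   4   3   3  46   7   3  33  90]
 [  3   3   3   3   3  51  54  17   4   3   3  48   5   3  35  73]
 [  3   3   3   3   3  41  33   8   3   3   3  48  16  11  39  74]
 [  3   3   3   3   3  13  12   6   4   3   5  48  34  18  19  75]
 [  3   3   3   3   3   4   3   4   3   3  10  64  50  11  19  70]
 [  3   3   3   3   3   3   3   4   3   3   3  10   9  13  51  70]
 [  3   3   3   3   3   6   4   4   3   3   3   3   4   6  49  74]
 [  3   3   3   3   3   8   5   4   3   3   3  43  13   6   7  33]
 [  3   3   3   3   3   3   3   4   8   4   3  44  14   7  17   3]
 [  3   3   3   3   3   3   6  49  53  52   3  44  27  17  40   3]
 [  3   3   3   3   3   3   5  24  31  12   3   3   6  15  67   3]
 [  3   3   3   3   3   3   3   3   3   3   3   3   3   3   6   3]
 [  3   3   3   3   3   3   3   3   3   3   3   3   3   3   3   3]
 [  3   3   3   3   3   3   3   3   3   3   3   3   3   3   3   3]
 [  3   3   3   3   3   3   3   3   3   3   3   3   3   3   3   3]
 [  3   3   3   3   3   3   3   3   3   3   3   3   3   3   3   3]
 [  3   3   3   3   3   3   3   3   3   3   3   3   3   3   3   3]
 [  3   3   3   3   3   3   3   3   3   3   3   3   3   3   3   3]
 [  3   3   3   3   3   3   3   3   3   3   3   3   3   3   3   3]
 [  3   3   3   3   3   3   3   3   3   3   3   3   3   3   3   3]]
[[34, 33, 32], [37, 36, 35], [129, 134, 135], [131, 134, 135], [25, 21, 25], [26, 22, 23], [15, 12, 16], [16, 9, 11], [137, 137, 135], [137, 138, 136]]
```

The fit agrees with the wrist view within about 2 mm, and the gripper is in place (dark pixels ending near row 175). I lower onto the bar and close.

Scaled: 0.105 m is 0.21, 0.04 m is 0.08.

Request:
inch_along(rows="0.02,-0.004,0.08,0,0,0,0.6\n0.02,-0.004,0.15,0,0,0,0.6\n0.02,-0.004,0.21,0,0,0,0.6\n0.02,-0.004,0.21,0,0,0,0.6\n0.02,-0.004,0.21,0,0,0,0.3\n0.02,-0.004,0.21,0,0,0,0.0\n0.02,-0.004,0.21,0,0,0,0.0\n0.02,-0.004,0.21,0,0,0,0.0\n0.02,-0.004,0.21,0,0,0,0.0", grip_force=20)

```text
time: 4.72
eef_pos: [0.5343, 0.414, 0.1992]
tcp_rot: [0.516, 0.857, 0.002, 0.001]
contact_force: [1.0, -0.6, 6.1]
opening: 0.129
finger_force: 21.1
```

Scaled: 0.01 m is 0.02.

Request:
inch_along(rows="0,0,0,0,0,0,0.3\n0,0,0,0,0,0,0.3\n0,0,0.02,0,0,0,0.3\n0,0,0.02,0,0,0,0.0\n0,0,0.02,0,0,0,0.0\n0,0,0.02,0,0,0,0.0\n0,0,0.02,0,0,0,0.0", grip_force=20)

```text
time: 5.6
eef_pos: [0.5317, 0.4128, 0.184]
tcp_rot: [0.516, 0.857, -0.002, -0.001]
contact_force: [-0.6, 0.3, -10.1]
opening: 0.132
finger_force: 19.4
```

Scaled: -0.006 m is -0.012.

Request:
inch_along(rows="0,0,0,0,0,0,0.25\n0,0,-0.012,0,0,0,0.25\n0,0,-0.012,0,0,0,0.0\n0,0,-0.012,0,0,0,0.0\n0,0,-0.012,0,0,0,0.0\n0,0,-0.012,0,0,0,0.0", grip_force=20)

```text
time: 6.35
eef_pos: [0.5346, 0.4144, 0.196]
tcp_rot: [0.516, 0.857, 0.003, 0.002]
contact_force: [0.3, 1.3, 5.8]
opening: 0.13
finger_force: 20.6
```

Run:
```python
import numpy as np
t0=-.164
for t in np.linspace(t0,1.303,17): print(round(t,2),"dy",round(-.17*(np.sin(t)-np.sin(t0)),4),"dz",round(-.17*(np.cos(t)-np.cos(t0)),4))
```

```text
-0.16 dy -0.0 dz -0.0
-0.07 dy -0.0155 dz -0.0018
0.02 dy -0.031 dz -0.0022
0.11 dy -0.0466 dz -0.0012
0.2 dy -0.062 dz 0.0012
0.29 dy -0.0771 dz 0.005
0.39 dy -0.0918 dz 0.0102
0.48 dy -0.1059 dz 0.0168
0.57 dy -0.1194 dz 0.0245
0.66 dy -0.1321 dz 0.0335
0.75 dy -0.144 dz 0.0437
0.84 dy -0.1549 dz 0.0548
0.94 dy -0.1647 dz 0.0669
1.03 dy -0.1733 dz 0.0799
1.12 dy -0.1807 dz 0.0936
1.21 dy -0.1869 dz 0.1079
1.3 dy -0.1917 dz 0.1227
```

Scaled: -0.106 m is -0.212, -0.096 m is -0.192.

Request:
inch_along(rows="0,-0.022,-0.002,0,0,0,0\n0,-0.044,-0.004,0,0,0,0\n0,-0.066,-0.004,0,0,0,0\n0,-0.088,-0.002,0,0,0,0\n0,-0.11,0,0,0,0,0\n0,-0.13,0.004,0,0,0,0\n0,-0.152,0.01,0,0,0,0\n0,-0.172,0.016,0,0,0,0\n0,-0.192,0.024,0,0,0,0\n0,-0.212,0.034,0,0,0,0")

```text
time: 7.6
eef_pos: [0.4395, 0.3623, 0.1759]
tcp_rot: [0.515, 0.857, -0.001, 0.002]
contact_force: [1.9, -6.1, 4.4]
opening: 0.132
finger_force: 22.0
```

Scaled: 0.078 m is 0.156, -0.044 m is -0.088.

Request:
inch_along(rows="0,-0.02,0.01,0,0,0,0\n0,-0.038,0.022,0,0,0,0\n0,-0.056,0.036,0,0,0,0\n0,-0.072,0.05,0,0,0,0\n0,-0.088,0.066,0,0,0,0\n0,-0.102,0.082,0,0,0,0\n0,-0.116,0.1,0,0,0,0\n0,-0.128,0.118,0,0,0,0\n0,-0.14,0.136,0,0,0,0\n0,-0.15,0.156,0,0,0,0")

```text
time: 8.85
eef_pos: [0.3727, 0.327, 0.0962]
tcp_rot: [0.515, 0.857, -0.001, 0.001]
contact_force: [3.9, -5.6, -1.0]
opening: 0.131
finger_force: 22.1
```

Scaled: 0.03 m is 0.06, 0.018 m is 0.036.

Request:
inch_along(rows="0,-0.006,0.012,0,0,0,0\n0,-0.01,0.024,0,0,0,0\n0,-0.014,0.036,0,0,0,0\n0,-0.018,0.046,0,0,0,0\n0,-0.02,0.056,0,0,0,0\n0,-0.02,0.06,0,0,0,0\n0,-0.02,0.06,0,0,0,0")

```text
time: 9.72
eef_pos: [0.363, 0.322, 0.0657]
tcp_rot: [0.515, 0.857, -0.002, 0.0]
contact_force: [1.7, -5.1, -1.9]
opening: 0.132
finger_force: 22.1
```

Scaled: 0.005 m is 0.01, 0.003 m is 0.006.

Request:
inch_along(rows="0,0,0.006,0,0,0,0\n0,0,0.01,0,0,0,0\n0,0,0.01,0,0,0,0")

```text
time: 10.1
eef_pos: [0.3628, 0.322, 0.0646]
tcp_rot: [0.515, 0.857, -0.005, -0.001]
contact_force: [-6.9, -12.6, 22.9]
opening: 0.131
finger_force: 24.4
```

Scaled: -0.135 m is -0.27, 0.12 m is 0.24, -0.6 rad is -0.191.

Request:
inch_along(rows="0,0,-0.008,0,0,0,0.3\n0,0,-0.008,0,0,0,0.3\n0,0,-0.008,0,0,0,0.3\n0,0,-0.08,0,0,0,0.3\n0,0.02,-0.18,0,0,0,0.3\n0,0.08,-0.26,-0.0477,0,0,0.1\n0,0.14,-0.27,-0.0955,0,0,0\n0,0.2,-0.27,-0.1432,0,0,0\n0,0.24,-0.27,-0.191,0,0,0\n0,0.24,-0.27,-0.191,0,0,0")

```text
time: 11.35
eef_pos: [0.4683, 0.3793, 0.1944]
tcp_rot: [0.493, 0.819, 0.251, 0.151]
contact_force: [-0.9, 0.0, -0.1]
opening: -0.001
finger_force: 0.0
```

Run:
```python
from plant import ctrl, optics, get_state
from h import *
s=get_state();print(s['qpos'].round(3))
b=optics.read_camera("wrist"); cv2.imwrite("pics/w4.png",b["pixels"][...,::-1]); print(b["xyz"].tolist(),b["orientation"].tolist())
t=optics.read_camera("top")["pixels"][...,::-1]; cv2.imwrite("pics/t4.png",t)
a=cv2.resize(t[130:280,220:380],(400,375),interpolation=cv2.INTER_CUBIC)
o=np.zeros((600,800,3),np.uint8); o[:375,:400]=a; o[:600,400:]=cv2.resize(b["pixels"][0:420,180:460,::-1],(400,600),interpolation=cv2.INTER_CUBIC)
cv2.imwrite("pics/c4.png",o)
```

```text
[ 0.52  -0.1    2.146 -0.039  0.503  0.062]
[0.35958157984958183, 0.41398358611939656, 0.31164293429764833] [0.9271895456912397, 0.18128264519073933, 0.3176745358020119, 0.08086431979864464]
```

View pics/c4.png

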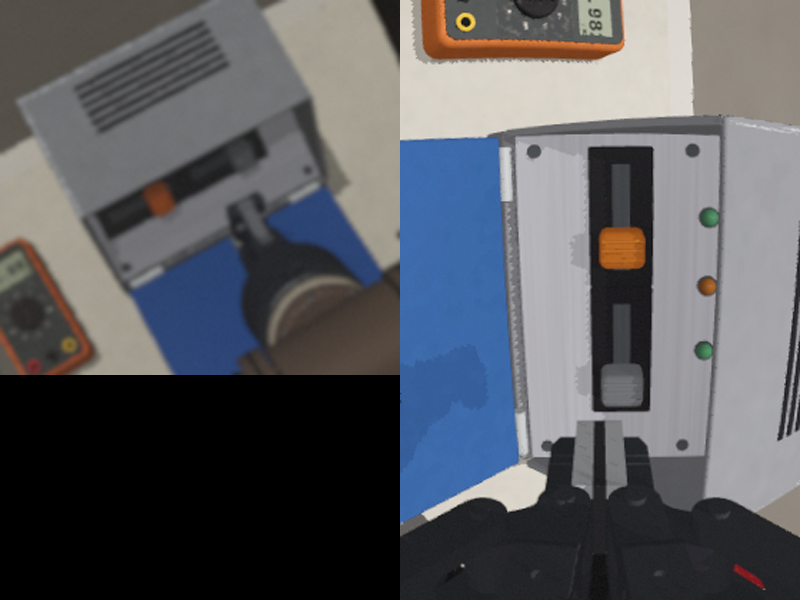

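Orange knob is at wrist crop (622,247) and grey at (622,383); in the top crop orange is at (159,200). The flap lies down and the gripper is in front. Triangulating the knob.

Run:
```python
from h import *
x=[0.35958157984958183,0.41398358611939656,0.31164293429764833];q=[0.9271895456912397,0.18128264519073933,0.3176745358020119,0.08086431979864464]
W=lambda u,v:np.array((180+(u-400)/1.4286,v/1.4286)); T=lambda u,v:np.array((220+u/2.5,130+v/2.5))
toU=lambda P:np.r_[R.from_euler("z",-PU[2]).apply(np.r_[P[:2]-PU[:2],P[2]])]
def t2(w,t):
    r=least_squares(lambda P:np.r_[wproj(x,q,P)[0]-w,proj("top",P)[0]-t],[.54,.44,.1]); return toU(r.x).round(4),r.fun.round(1)
print("orange",t2(W(622,247),T(159,200)),"grey",t2(W(622,383),T(242,153)))
# wrist with z=.095
def wray(uv):
    d=(uv-np.array(WK[1:]));r=np.hypot(*d);th=r/WK[0];return R.from_quat(q).apply([np.sin(th)*d[0]/r,np.sin(th)*d[1]/r,np.cos(th)])
for n,u in (("o",(622,247)),("g",(622,383)),("oU",(622,227)),("oD",(622,270)),("gU",(622,365))):
    d=wray(W(*u)); print(n,toU(np.array(x)+d*(.095-x[2])/d[2]).round(4))
print("roof edge",[(wproj(x,q,unit2w(PU,(-.037,y,.164)))[0]-[180,0])*1.4286+[400,0] for y in (.1,-.1)])
print("tcp",toU(np.array([0.4683,0.3793,0.1944])))
```

```text
orange (array([-0.0339,  0.04  ,  0.0903]), array([ 0. , -0. ,  0.1, -0. ])) grey (array([-0.0283, -0.0416,  0.0824]), array([-0.2,  0.2, -0.7, -0.2]))
o [-0.0374  0.0409  0.095 ]
g [-0.0374 -0.0346  0.095 ]
oU [-0.0374  0.0513  0.095 ]
oD [-0.0375  0.0289  0.095 ]
gU [-0.0375 -0.0238  0.095 ]
roof edge [array([724.92895745, 125.37520379]), array([699.77998753, 538.88597309])]
tcp [-0.11886326  0.00133235  0.1944    ]
```

Units first: shifts go in shares of 0.5 m and turns go in shares of pi rad. So 0.138 m is 0.276, 0.06 m is 0.12, -0.15 rad is -0.0477.

Request:
inch_along(rows="0,0,0.06,-0.0255,0,0,0\n0,0,0.12,-0.0477,0,0,0\n0,0.004,0.17,-0.0477,0,0,0\n0,0.01,0.21,-0.0477,0,0,0\n0,0.016,0.25,-0.0477,0,0,0\n0,0.02,0.276,-0.0477,0,0,0\n0,0.02,0.276,-0.0477,0,0,0")

```text
time: 12.32
eef_pos: [0.5487, 0.4281, 0.1205]
tcp_rot: [0.488, 0.805, 0.286, 0.179]
contact_force: [-2.9, -3.1, 3.0]
opening: -0.003
finger_force: 2.2
```

Run:
```python
from plant import ctrl, optics, get_state
from h import *
s=get_state();print(s['qpos'].round(3))
R0=R.from_euler("z",-PU[2]); P=s['eef_pos']; print(R0.apply(np.r_[P[:2]-PU[:2],P[2]]).round(4)); print((R0*R.from_quat(s['tcp_rot'])).as_matrix().round(3))
```

```text
[ 0.533  0.199  2.019 -0.18   0.241  0.211]
[-0.0249  0.0054  0.1205]
[[ 0.025  0.772  0.635]
 [ 1.    -0.013 -0.024]
 [-0.01   0.635 -0.772]]
```

Joint 5 hit its lower limit and the finger touches the roof edge lightly. I back out, lessen the tilt and give the tool a quarter turn, so that its thin side faces the roof.

Scaled: -0.1 m is -0.2, -0.08 m is -0.16, 0.2 rad is 0.0637.

Request:
inch_along(rows="0,-0.02,-0.08,0,0,0,0\n0,-0.02,-0.16,0,0,0,0\n0,-0.04,-0.2,0.0318,0,0,0\n0,-0.04,-0.2,0.0637,0,0,0\n0,-0.04,-0.2,0.0637,0,0,0")

```text
time: 12.95
eef_pos: [0.4793, 0.393, 0.1867]
tcp_rot: [0.503, 0.829, 0.206, 0.131]
contact_force: [0.8, 0.2, 0.4]
opening: -0.002
finger_force: 0.0
```

Create st.py:
```python
from plant import ctrl, optics, get_state
from h import *
s=get_state();print(s['qpos'].round(3))
R0=R.from_euler("z",-PU[2]); P=s['eef_pos']; print("unit",R0.apply(np.r_[P[:2]-PU[:2],P[2]]).round(4)); print((R0*R.from_quat(s['tcp_rot'])).as_matrix().round(3).tolist())
```

```bash
python3 st.py
```

```text
[ 0.538 -0.014  2.053 -0.065  0.611  0.102]
unit [-0.1026  0.008   0.1867]
[[0.025, 0.881, 0.473], [1.0, -0.017, -0.02], [-0.01, 0.474, -0.881]]
```

Scaled: -0.01 m is -0.02, -0.008 m is -0.016, -1.58 rad is -0.5029.

Request:
inch_along(rows="0,0,-0.02,0,0,-0.0573,0\n-0.008,0,-0.02,0,0,-0.1146,0\n-0.016,0,-0.02,0,0,-0.1719,0\n-0.016,0,-0.02,0,0,-0.2292,0\n-0.016,0,-0.02,0,0,-0.2865,0\n-0.016,0,-0.02,0,0,-0.3438,0\n-0.016,0,-0.02,0,0,-0.4011,0\n-0.016,0,-0.02,0,0,-0.4584,0\n-0.016,0,-0.02,0,0,-0.5029,0\n-0.016,0,-0.02,0,0,-0.5029,0")

```text
time: 14.2
eef_pos: [0.4767, 0.3827, 0.1921]
tcp_rot: [-0.235, 0.942, 0.052, 0.236]
contact_force: [0.0, -0.4, -0.9]
opening: 0.001
finger_force: 0.0
```

```bash
python3 st.py
```

```text
[ 0.523 -0.039  2.066 -0.051  0.628 -1.502]
unit [-0.1098  0.0003  0.1921]
[[-0.883, 0.018, 0.469], [0.009, 1.0, -0.02], [-0.469, -0.014, -0.883]]
```

Scaled: 0.129 m is 0.258, -0.014 m is -0.028, -0.06 rad is -0.0191.

Request:
inch_along(rows="-0.008,0.004,0.08,0,-0.0095,0,0\n-0.018,0.004,0.16,0,-0.0191,0,0\n-0.024,0.004,0.21,0,-0.0191,0,0\n-0.028,0.004,0.24,0,-0.0191,0,0\n-0.028,0.004,0.258,0,-0.0191,0,0\n-0.028,0.004,0.258,0,-0.0191,0,0")

```text
time: 14.95
eef_pos: [0.5415, 0.4175, 0.0857]
tcp_rot: [-0.233, 0.934, 0.059, 0.265]
contact_force: [0.4, -0.2, -0.5]
opening: -0.0
finger_force: 0.0
```

```bash
python3 st.py
```

```text
[ 0.52   0.253  1.986 -0.085  0.356 -1.47 ]
unit [-0.0363 -0.0004  0.0857]
[[-0.853, 0.017, 0.521], [0.007, 1.0, -0.021], [-0.522, -0.014, -0.853]]
```

In position with no contact. Pushing left.

Scaled: 0.042 m is 0.084, 0.038 m is 0.076.

Request:
inch_along(rows="0,0.016,0,0,0,0,0\n0,0.032,0,0,0,0,0\n0,0.048,0,0,0,0,0\n0,0.064,0,0,0,0,0\n0,0.076,0,0,0,0,0\n0,0.084,0,0,0,0,0\n0,0.084,0,0,0,0,0")

```text
time: 15.82
eef_pos: [0.522, 0.4549, 0.0862]
tcp_rot: [-0.234, 0.934, 0.058, 0.265]
contact_force: [-1.7, -6.1, 4.9]
opening: -0.006
finger_force: 3.2
```

```bash
python3 st.py
```

```text
[ 0.596  0.273  1.96  -0.194  0.369 -1.304]
unit [-0.0354  0.0417  0.0862]
[[-0.853, 0.016, 0.522], [0.006, 1.0, -0.021], [-0.522, -0.015, -0.853]]
```

Scaled: 0.004 m is 0.008, 0.002 m is 0.004.

Request:
inch_along(rows="0,0.004,0,0,0,0,0\n0,0.008,0,0,0,0,0\n0,0.008,0,0,0,0,0")

```text
time: 16.2
eef_pos: [0.5203, 0.4581, 0.0862]
tcp_rot: [-0.234, 0.934, 0.058, 0.265]
contact_force: [-2.2, -6.5, 6.0]
opening: -0.0
finger_force: 3.7
```

```bash
python3 st.py
```

```text
[ 0.603  0.275  1.957 -0.204  0.371 -1.289]
unit [-0.0354  0.0454  0.0862]
[[-0.853, 0.016, 0.522], [0.006, 1.0, -0.021], [-0.522, -0.015, -0.853]]
```

Request:
inch_along(rows="0,0.004,0,0,0,0,0\n0,0.008,0,0,0,0,0\n0,0.008,0,0,0,0,0")

```text
time: 16.58
eef_pos: [0.5189, 0.4607, 0.0862]
tcp_rot: [-0.234, 0.934, 0.057, 0.265]
contact_force: [-0.8, -9.7, 8.5]
opening: 0.001
finger_force: 5.9
```

```bash
python3 st.py
```

```text
[ 0.608  0.277  1.955 -0.215  0.374 -1.274]
unit [-0.0353  0.0483  0.0862]
[[-0.853, 0.017, 0.521], [0.006, 1.0, -0.023], [-0.521, -0.017, -0.853]]
```

Scaled: 0.003 m is 0.006, 0.002 m is 0.004.

Request:
inch_along(rows="0,0.004,0,0,0,0,0\n0,0.006,0,0,0,0,0\n0,0.006,0,0,0,0,0")

```text
time: 16.95
eef_pos: [0.5185, 0.4612, 0.0862]
tcp_rot: [-0.233, 0.934, 0.056, 0.264]
contact_force: [1.2, -17.9, 10.4]
opening: -0.002
finger_force: 10.3
```

```bash
python3 st.py
```

Run:
```python
from plant import ctrl, optics, get_state
from h import *
b=optics.read_camera("wrist"); t=optics.read_camera("top")["pixels"][...,::-1]
o=np.hstack([cv2.resize(t[130:280,220:380],(400,375),interpolation=cv2.INTER_CUBIC),cv2.resize(b["pixels"][...,::-1],(400,375))])
cv2.imwrite("pics/c5.png",o)
```

```text
[ 0.611  0.278  1.953 -0.225  0.378 -1.263]
unit [-0.0354  0.0489  0.0862]
[[-0.854, 0.019, 0.519], [0.006, 1.0, -0.026], [-0.52, -0.019, -0.854]]
```

View pics/c5.png

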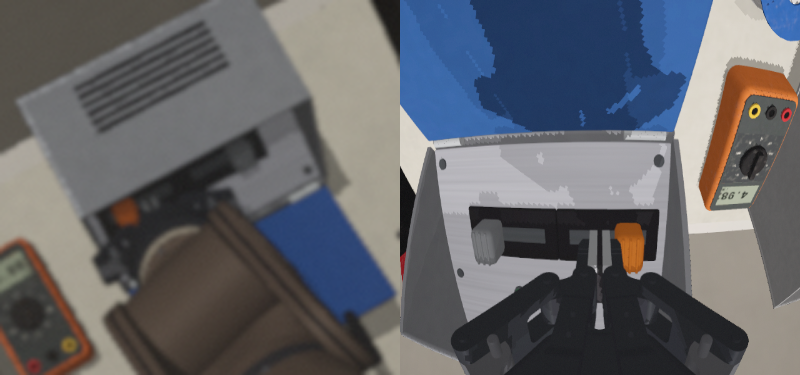

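The top view shows the orange knob at the left end, (125,212). The wrist view shows it pressed by the fingers at (628,240), grey untouched at (487,240). Force is at 16 N with no more travel, so it is at its stop. Now release by withdrawing along the fingers.

Scaled: -0.14 m is -0.28, -0.03 m is -0.06, 0.2 rad is 0.0637.

Request:
inch_along(rows="0,-0.008,-0.08,0,0,0,0\n0,-0.008,-0.2,0,0,0,0\n0.04,-0.06,-0.28,0,0.0318,0,0\n0.04,-0.08,-0.28,0,0.0637,0,0\n0.04,-0.08,-0.28,0,0.0637,0,0")

```text
time: 17.68
eef_pos: [0.4562, 0.3888, 0.1963]
tcp_rot: [-0.238, 0.955, 0.036, 0.172]
contact_force: [-1.1, 0.7, -0.4]
opening: 0.001
finger_force: 0.0
```

```bash
python3 st.py
```

Run:
```python
from plant import ctrl, optics, get_state
from h import *
b=optics.read_camera("wrist"); p=b["pixels"]; cv2.imwrite("pics/w6.png",p[...,::-1])
h=cv2.cvtColor(p,cv2.COLOR_RGB2HSV); m=((h[...,0]<20)&(h[...,1]>180)&(h[...,2]>90)).astype(np.uint8)
n,_,st,ce=cv2.connectedComponentsWithStats(m)
for i in range(1,n):
    if st[i,4]>60: print(st[i],ce[i].round(1))
print("pred knob home / end / grey",wproj(b["xyz"],b["orientation"],unit2w(PU,[(-.0374,.040,.095),(-.0374,.07,.095),(-.0374,-.036,.095)])).round(1))
```

```text
[ 0.552 -0.017  2.009 -0.05   0.798 -1.478]
unit [-0.1248  0.0155  0.1963]
[[-0.938, 0.018, 0.346], [0.012, 1.0, -0.019], [-0.346, -0.014, -0.938]]
[ 454  154   85  116 2343] [482.3 193.3]
[340 267  25  32 734] [352.2 282.2]
pred knob home / end / grey [[354.8 285. ]
 [391.8 284.5]
 [260.2 285. ]]
```

The orange knob is back home: seen at (352,282), predicted (355,285). Now back over the bar.

Scaled: 0.109 m is 0.218, -0.034 m is -0.068, 0.355 rad is 0.113.

Request:
inch_along(rows="0.08,-0.01,-0.02,0,0.0318,0,0.1\n0.16,-0.02,-0.04,0,0.0796,0,0.2\n0.218,-0.03,-0.068,0,0.113,0,0.45\n0.218,-0.03,-0.068,0,0.113,0,0.45")

```text
time: 18.23
eef_pos: [0.3605, 0.3217, 0.1881]
tcp_rot: [-0.241, 0.971, -0.008, -0.001]
contact_force: [0.8, -0.2, -0.0]
opening: 0.454
finger_force: 0.0
```

Request:
inch_along(rows="0,0,0,0,0,0.0573,0.45\n0,0,0,0,0,0.1146,0.45\n0,0,0,0,0,0.1719,0.45\n0,0,0,0,0,0.2292,0.45\n0,0,0,0,0,0.2865,0.45\n0,0,0,0,0,0.3438,0.45\n0,0,0,0,0,0.4011,0.45\n0,0,0,0,0,0.4584,0.45\n0,0,0,0,0,0.5029,0.45\n0,0,0,0,0,0.5029,0.45")

```text
time: 19.48
eef_pos: [0.3613, 0.3221, 0.1886]
tcp_rot: [0.519, 0.855, -0.006, 0.005]
contact_force: [-0.1, 0.4, -0.5]
opening: 0.449
finger_force: 0.0
```

```bash
python3 st.py;  python3 - <<'E'
from plant import ctrl, optics, get_state
from h import *
b=optics.read_camera("wrist"); p=b["pixels"]; cv2.imwrite("pics/w7.png",p[...,::-1])
P=wproj(b["xyz"],b["orientation"],unit2w(PU,[flapP(1.6,.17,y) for y in (.055,0,-.055)]));print(P.round(0))
for v in (P[0]*.8+P[1]*.2,P[1]):
    r=int(v[1]); c=int(v[0]); print(r,c,p[r,c-24:c+24:2].mean(1).astype(int))
E
```

```text
[ 0.526 -0.097  2.071 -0.015  1.174  0.052]
unit [-0.2402  0.0028  0.1886]
[[0.024, 1.0, -0.005], [1.0, -0.024, -0.014], [-0.014, -0.005, -1.0]]
[[320. 159.]
 [322. 238.]
 [323. 307.]]
174 320 [145 144 144 145 177 196 195 195  86  32  34  39  41  42  39  34  28 155
 176 185 193 193 192 193]
238 321 [121 121 122 121 121 121 138 178 150  24  29  31  36  34  35  33  29 161
 180 179 178 177 178 174]
```

Scaled: 0.118 m is 0.236, 0.001 m is 0.002.

Request:
inch_along(rows="0,0.002,0.1,0,0,0,0.35\n0,0.002,0.17,0,0,0,0.35\n0,0.002,0.21,0,0,0,0.35\n0,0.002,0.236,0,0,0,0.35\n0,0.002,0.236,0,0,0,0.35\n0,0.002,0.236,0,0,0,0\n0,0.002,0.236,0,0,0,0\n0,0.002,0.236,0,0,0,0\n0,0.002,0.236,0,0,0,0", grip_force=20)

```text
time: 20.65
eef_pos: [0.3634, 0.3209, 0.0726]
tcp_rot: [0.52, 0.854, -0.005, 0.005]
contact_force: [1.8, 1.5, 0.9]
opening: 0.126
finger_force: 21.7
```

```bash
python3 st.py
```

```text
[ 0.521  0.069  2.147 -0.018  0.929  0.054]
unit [-0.2389  0.0007  0.0726]
[[0.025, 1.0, -0.003], [1.0, -0.025, -0.014], [-0.014, -0.002, -1.0]]
```

Scaled: -0.09 m is -0.18, -0.083 m is -0.166.

Request:
inch_along(rows="0,0.006,-0.021,0,0,0,0\n0,0.014,-0.042,0,0,0,0\n0,0.024,-0.062,0,0,0,0\n0,0.034,-0.081,0,0,0,0\n0,0.046,-0.1,0,0,0,0\n0,0.058,-0.118,0,0,0,0\n0.002,0.072,-0.134,0,0,0,0\n0.002,0.088,-0.15,0,0,0,0\n0.002,0.104,-0.166,0,0,0,0\n0.002,0.12,-0.18,0,0,0,0")

```text
time: 21.9
eef_pos: [0.4112, 0.3473, 0.1634]
tcp_rot: [0.519, 0.854, -0.014, 0.002]
contact_force: [-15.5, -13.1, 18.1]
opening: 0.124
finger_force: 22.1
```

```bash
python3 st.py
```

```text
[ 0.521  0.067  1.958 -0.018  1.14   0.05 ]
unit [-0.1843  0.0008  0.1634]
[[0.024, 0.999, -0.023], [1.0, -0.025, -0.017], [-0.017, -0.022, -1.0]]
```

Scaled: 0.0455 m is 0.091, 0.035 m is 0.07.

Request:
inch_along(rows="0,0.012,-0.018,0,0,0,0\n0,0.03,-0.03,0,0,0,0\n0,0.05,-0.04,0,0,0,0\n0.002,0.07,-0.05,0,0,0,0\n0.002,0.091,-0.058,0,0,0,0")

```text
time: 22.52
eef_pos: [0.4558, 0.3719, 0.1932]
tcp_rot: [0.52, 0.854, -0.007, 0.006]
contact_force: [-4.3, -4.9, 7.8]
opening: 0.125
finger_force: 21.2
```

```bash
python3 st.py
```

```text
[ 0.519  0.136  1.825 -0.018  1.187  0.048]
unit [-0.1334  0.0008  0.1932]
[[0.025, 1.0, -0.006], [1.0, -0.025, -0.016], [-0.017, -0.006, -1.0]]
```

Scaled: 0.054 m is 0.108, 0.043 m is 0.086.

Request:
inch_along(rows="0,0.021,-0.008,0,0,0,0\n0,0.042,-0.014,0,0,0,0\n0.002,0.064,-0.016,0,0,0,0\n0.002,0.086,-0.018,0,0,0,0\n0.002,0.108,-0.018,0,0,0,0\n0.002,0.108,-0.018,0,0,0,0")

```text
time: 23.28
eef_pos: [0.5056, 0.3992, 0.2019]
tcp_rot: [0.52, 0.854, -0.003, 0.007]
contact_force: [0.8, -2.7, 8.0]
opening: 0.13
finger_force: 22.0
```

```bash
python3 st.py
```

```text
[ 0.517  0.244  1.683 -0.016  1.213  0.046]
unit [-0.0766  0.0008  0.2019]
[[0.026, 1.0, 0.002], [1.0, -0.026, -0.015], [-0.015, 0.002, -1.0]]
```

Scaled: 0.049 m is 0.098, 0.006 m is 0.012.

Request:
inch_along(rows="0,0.016,0,0,0,0,0\n0,0.032,0.002,0,0,0,0\n0,0.048,0.004,0,0,0,0\n0,0.062,0.006,0,0,0,0\n0.002,0.074,0.008,0,0,0,0\n0.002,0.084,0.01,0,0,0,0\n0.002,0.092,0.012,0,0,0,0\n0.002,0.098,0.014,0,0,0,0\n0.002,0.098,0.014,0,0,0,0")

```text
time: 24.4
eef_pos: [0.5483, 0.4226, 0.1939]
tcp_rot: [0.52, 0.854, -0.003, 0.007]
contact_force: [1.6, 0.4, 4.7]
opening: 0.128
finger_force: 22.5
```

```bash
python3 st.py
```

```text
[ 0.516  0.353  1.563 -0.015  1.224  0.044]
unit [-0.0279  0.0008  0.1939]
[[0.026, 1.0, 0.002], [1.0, -0.026, -0.014], [-0.014, 0.002, -1.0]]
```

Scaled: 0.005 m is 0.01, 0.004 m is 0.008.

Request:
inch_along(rows="0,0.004,0.001,0,0,0,0\n0,0.008,0.002,0,0,0,0\n0,0.01,0.002,0,0,0,0\n0,0.01,0.002,0,0,0,0")

```text
time: 24.9
eef_pos: [0.5486, 0.4229, 0.1937]
tcp_rot: [0.52, 0.854, -0.009, 0.004]
contact_force: [-9.8, -7.9, 13.2]
opening: 0.126
finger_force: 23.4
```

```bash
python3 st.py|sed -n 2p
```

```text
unit [-0.0275  0.0008  0.1937]
```

Request:
inch_along(rows="0,0.004,0.001,0,0,0,0\n0,0.008,0.002,0,0,0,0\n0,0.008,0.002,0,0,0,0")

```text
time: 25.28
eef_pos: [0.5487, 0.4229, 0.1936]
tcp_rot: [0.52, 0.854, -0.014, 0.001]
contact_force: [-20.7, -14.5, 20.7]
opening: 0.128
finger_force: 24.6
```

```bash
python3 st.py|sed -n 2p
```

```text
unit [-0.0274  0.0008  0.1936]
```

Scaled: -0.09 m is -0.18, -0.04 m is -0.08.

Request:
inch_along(rows="0,-0.008,-0.002,0,0,0,0\n0,-0.012,-0.004,0,0,0,0\n0,-0.012,-0.004,0,0,0,0.3\n0,-0.012,-0.004,0,0,0,0.45\n0,-0.012,-0.004,0,0,0,0.45\n0,-0.012,-0.08,0,0,0,0.45\n0,-0.012,-0.18,0,0,0,0.45\n0,-0.012,-0.18,0,0,0,0.45")

```text
time: 26.28
eef_pos: [0.5503, 0.4256, 0.2859]
tcp_rot: [0.52, 0.854, -0.001, 0.007]
contact_force: [-0.0, -0.6, -0.2]
opening: 0.454
finger_force: 0.0
```

```bash
python3 st.py|sed -n 2p;  python3 - <<'E'
from plant import ctrl, optics, get_state
from h import *
b=optics.read_camera("wrist"); t=optics.read_camera("top")["pixels"][...,::-1]; s=optics.read_camera("side")["pixels"][...,::-1]
o=np.zeros((600,800,3),np.uint8)
o[:300,:400]=cv2.resize(b["pixels"][...,::-1],(400,300)); o[300:,:400]=cv2.resize(t[110:350,200:520],(400,300)); o[:,400:]=cv2.resize(s[185:345,190:297],(400,600),interpolation=cv2.INTER_CUBIC)
cv2.imwrite("pics/c8.png",o)
x,q=b["xyz"],b["orientation"]; f=b["pixels"]
for a in (0,.02,.04,.117):
    P=wproj(x,q,unit2w(PU,[flapP(a,.17,y) for y in (.045,.02)])); print(a,P.round(1).tolist())
for r in P[:,1].astype(int): print(r,[(c,int(f[r,c].mean())) for c in range(int(P[0,0])-20,int(P[0,0])+40,2)])
E
```

```text
unit [-0.0247  0.0024  0.2859]
0 [[315.6, 179.2], [316.7, 218.5]]
0.02 [[310.3, 179.6], [311.5, 219.0]]
0.04 [[304.8, 180.1], [306.2, 219.6]]
0.117 [[283.4, 181.6], [285.4, 221.5]]
181 [(263, 143), (265, 144), (267, 61), (269, 128), (271, 131), (273, 131), (275, 130), (277, 130), (279, 129), (281, 128), (283, 129), (285, 118), (287, 121), (289, 55), (291, 54), (293, 59), (295, 72), (297, 67), (299, 89), (301, 117), (303, 34), (305, 30), (307, 34), (309, 37), (311, 42), (313, 45), (315, 41), (317, 35), (319, 33), (321, 56)]
221 [(263, 121), (265, 121), (267, 120), (269, 91), (271, 124), (273, 122), (275, 123), (277, 123), (279, 123), (281, 120), (283, 120), (285, 119), (287, 117), (289, 96), (291, 49), (293, 49), (295, 55), (297, 62), (299, 59), (301, 107), (303, 98), (305, 27), (307, 32), (309, 33), (311, 39), (313, 42), (315, 41), (317, 39), (319, 36), (321, 33)]
```

View pics/c8.png

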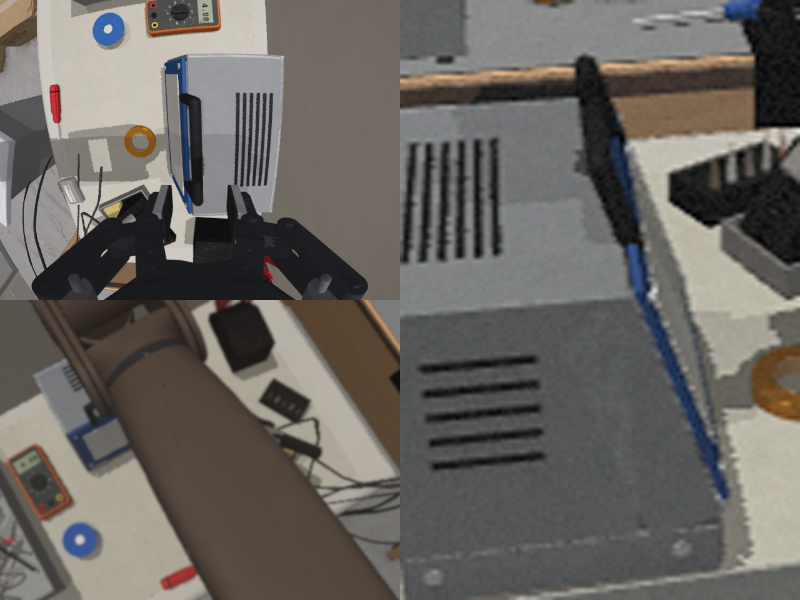

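The flap is up with the bar near the roof edge, and the tape, meter, reel and screwdriver look unmoved. The model gives about 0.015 rad, the same as under pressure at the stop, so this is calibration offset. One gentle confirming push with shut fingers follows.

Scaled: 0.088 m is 0.176, 0.06 m is 0.12.

Request:
inch_along(rows="0,-0.05,0,0,0,0,0\n0,-0.09,0,0,0,0,0\n0,-0.09,0.06,0,0,0,0\n0,-0.09,0.12,0,0,0,0\n0,-0.09,0.176,0,0,0,0\n0,-0.07,0.176,0,0,0,0\n0,-0.054,0.176,0,0,0,0\n0,-0.046,0.176,0,0,0,0\n0,-0.046,0.176,0,0,0,0")

```text
time: 27.55
eef_pos: [0.5286, 0.4127, 0.1927]
tcp_rot: [0.52, 0.854, -0.005, 0.005]
contact_force: [-0.3, 0.2, 0.5]
opening: -0.001
finger_force: 0.0
```

```bash
python3 st.py|sed -n 2p
```

```text
unit [-0.0499  0.0015  0.1927]
```

Request:
inch_along(rows="0,0.006,0,0,0,0,0\n0,0.01,0,0,0,0,0\n0,0.01,0,0,0,0,0")

```text
time: 27.92
eef_pos: [0.5311, 0.4141, 0.1919]
tcp_rot: [0.52, 0.854, -0.008, 0.004]
contact_force: [-4.8, -2.3, 3.6]
opening: -0.002
finger_force: 2.6
```

```bash
python3 st.py|sed -n 2p
```

```text
unit [-0.047   0.0016  0.1919]
```

Scaled: 0.005 m is 0.01, 0.003 m is 0.006.

Request:
inch_along(rows="0,0.006,0,0,0,0,0\n0,0.01,0,0,0,0,0\n0,0.01,0,0,0,0,0")

```text
time: 28.3
eef_pos: [0.5315, 0.4143, 0.192]
tcp_rot: [0.52, 0.854, -0.014, 0.001]
contact_force: [-16.6, -10.1, 10.6]
opening: -0.002
finger_force: 9.8
```

```bash
python3 st.py|sed -n 2p
```

```text
unit [-0.0466  0.0016  0.192 ]
```

Request:
inch_along(rows="0,0.006,0,0,0,0,0\n0,0.01,0,0,0,0,0\n0,0.01,0,0,0,0,0")

```text
time: 28.68
eef_pos: [0.5318, 0.4145, 0.1921]
tcp_rot: [0.519, 0.854, -0.02, -0.003]
contact_force: [-28.2, -17.5, 17.7]
opening: -0.005
finger_force: 17.1
```

```bash
python3 st.py|sed -n 2p
```

```text
unit [-0.0463  0.0016  0.1921]
```

Scaled: -0.09 m is -0.18, -0.04 m is -0.08.

Request:
inch_along(rows="0,-0.03,0,0,0,0,0\n0,-0.08,0,0,0,0,0\n0,-0.12,-0.08,0,0,0,0\n0,-0.12,-0.18,0,0,0,0\n0,-0.12,-0.18,0,0,0,0")

```text
time: 29.3
eef_pos: [0.4897, 0.3943, 0.2885]
tcp_rot: [0.52, 0.854, -0.001, 0.008]
contact_force: [0.4, 0.3, -0.2]
opening: -0.001
finger_force: 0.0
```

Run:
```python
from plant import ctrl, optics, get_state
from h import *
b=optics.read_camera("wrist"); x,q=b["xyz"],b["orientation"]; f=b["pixels"]
for a in (0,.015): P=wproj(x,q,unit2w(PU,[flapP(a,.17,y) for y in (.045,.02)])); print(a,P.round(1).tolist())
for r in P[:,1].astype(int): print(r,[(c,int(f[r,c].mean())) for c in range(int(P[0,0])-16,int(P[0,0])+20,2)])
t=optics.read_camera("side")["pixels"]; d=np.abs(t.astype(int)-cv2.imread("pics/side0.png")[...,::-1]).mean(2); print("tape/screw diff",d[275:300,282:315].mean(),d[285:318,380:402].mean())
print(get_state()["contact_force"].round(1)); print(ctrl.sign_off())
```

```text
0 [[423.2, 179.9], [421.3, 217.7]]
0.015 [[419.8, 180.1], [418.0, 218.0]]
180 [(403, 131), (405, 131), (407, 130), (409, 129), (411, 35), (413, 22), (415, 25), (417, 31), (419, 35), (421, 37), (423, 38), (425, 35), (427, 35), (429, 94), (431, 147), (433, 147), (435, 148), (437, 147)]
218 [(403, 132), (405, 132), (407, 131), (409, 82), (411, 21), (413, 27), (415, 30), (417, 33), (419, 38), (421, 38), (423, 36), (425, 32), (427, 108), (429, 147), (431, 147), (433, 146), (435, 148), (437, 147)]
tape/screw diff 19.582626262626263 7.617539026629936
[-0.6  0.   0.3]
the job is handed in; nothing more can be done
None
```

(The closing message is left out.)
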